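# Index the radiator-tail jig to the third stop and hold it

## Robot

A 7-joint arm with a two-finger parallel gripper is mounted at the origin on the work surface. World frame = base frame: x ahead of the robot, y to its left, z up, the work surface at z = 0. Lengths are in mm, angles in rad, forces in N, time in s.
With the tool pointing down it reaches from about 350 to 900 mm from the base axis. Payload 8.1 kg.
Tool frame: the origin (TCP) lies at the very end of the fingers, on their centre line; the grasp point (between the pads) lies 19 mm behind it; z points along the fingers, y is the line along which they close (so a half turn about z gives the same grasp; the last joint's range is limited). The gripper opens to 92 mm and grips with 3 to 60 N. Pads are 19 mm wide; open, the fingers measure 130 mm over their backs; the gripper's body (75 mm by 190 mm) begins 47 mm behind the grasp point.
Start: joints at [1.13, 0.434, 0.025, 1.573, -0.012, 1.134, -0.075], TCP at [207.11, -589.701, 226.742] pointing down, gripper open.
Joint ranges: [-2.62, 2.62], [-0.44, 2.09], [-1.27, 1.32], [0.08, 2.57], [-1.32, 4.46], [0.12, 2], [-2.74, 2.74]. Speed limits (rad/s): [2.22, 2.22, 3.01, 3.01, 3.14, 3.14, 3.14].

## Interface

Orientations are given as a unit quaternion [x, y, z, w].
In Python, from bench import env gives the robot as it stands.
- The arm moves only by the tool servo_tool, never from a script. Its argument "rows" is one flat list of numbers, 7 for each row, row after row: the shift along the tool's x, y, z as a fraction of full scale, then the turn, a rotation vector about the tool's x, y, z as a fraction of full scale, then the opening, from -1 (shut) to 1 (fully open). A call has 1 to 12 rows; each row is the pose to reach, as a shift and turn from the pose commanded when the call began, along the tool's axes at that moment, turning the shorter way round; what a row does not reach only later rows make up. Full scale, the value 1, is 1000 mm for a shift and 180 degrees for a turn. A row lasts 1/8 s, in which the tool goes at most 62.5 mm and 10.7 degrees, less where a joint would pass 70% of its speed; a pose out of reach is approached as far as the arm can. A call with a number of a shift or a turn outside -1 to 1 is refused whole. A call with a gripper value outside its range is refused whole. The fingers move at their own pace and stop on an object; "squeeze" is the grip in N (left out, the last holds). Time passes only in rows, so rows that repeat a pose let the fingers close. It gives the time, the measured TCP pose, the force, the opening and the grip force at its end, in the units of the state.
- env.state(): the state, without advancing time (a new reading comes with each control period).
- env.read_camera(name): name is "scene" or "top" or "wrist"; returns the picture (400x640x3 uint8, red, green, blue); there is no depth.
- env.camera_info(name): a dict with "intrinsics" (3x3 intrinsics, pixels), "k1" (the pictures are not rectified: a ray, as slopes to the right and down, at radius r is drawn at 1 + k1 r^2 times it, then the intrinsics apply), "rvec" (rotation vector, rad) and "tvec" (3), from world to camera coordinates, as OpenCV has them; the wrist camera has in their place "mount" (4x4, takes a point from camera to tool coordinates, whose origin is the TCP and whose axes are the flange's). Camera axes: x right, y down, z forward; pixel columns grow to the right and rows downward; lengths in mm; the calibration is good to about 2 mm. A picture is of the moment at which its call begins: read the wrist's pose just before it. camera_info takes no time and is no camera call.
- env.sign_off(): hands the job in; it is judged then, once.
Trained networks look in the newest picture that a camera, given by its name, has taken for a name from the list of things; names that differ only in an ending like _2 or _b are one class to them, and where a whole thing is asked for, a point or a joint stands for the part that bears it (a point fixed in the world has none). Each returns a list of dicts, best first, with "conf" (0 to 1); they miss things now and then, are a little off and sometimes report something else, mostly with a low value. They report only what shows in the picture. A call takes as long as a camera call.
- env.search_frame(query, camera): "xy" ([column, row] in pixels, amid what is visible of it).
- env.tip_of(query, camera): "xy" ([column, row] in pixels: a listed point, or the origin of a listed thing).
The state is a dict: "clock": time; "joint_pos": joint angles; "joint_velocities": joint speeds; "joint_efforts": joint torques, N m; "ee_pos": TCP position; "eef_rot": TCP orientation; "force": force on the tool from outside, world axes, zero at the start; "torque": the same for the moment, N m; "opening": finger opening in mm; "grasp_force": force on a finger pad.
Only numpy, scipy, OpenCV 4.12 (cv2) and the standard library are available. Lean on these libraries where they do the work, as an engineer would, in place of code of your own. Each camera call takes 0.05 s, during which the arm holds its last target. There are 200 camera calls.

## Task

Swing the jig's guard door wide open by its handle, a good quarter turn. Then turn the black bar knob of the dividing plate clockwise, counting three clicks from where it starts, to the third stop, which brings the brass tail in front of the fixed nose; do not run on past that stop, and leave the other things on the bench alone. Finish while still gripping the knob, seated steadily at the third stop.

Things in the scene. Friction and masses are not known exactly. Their poses are not given: they have to be found in the camera images.
- jig: Grey base plate of the jig, 250 x 260 x 22 mm, fixed to the bench. Origin under its centre, on the dividing plate's vertical axis; its -x side faces roughly to the robot. Dividing plate: steel, 15 scallops, outer radius 84 mm, its top 42 mm above the bench. Spring plunger housing (48 mm high) at the +x -y corner; the guard's hinge post (16 mm thick, 138 mm high) at x +105, y +115 mm.
- guard (a joint): Angle (rad) of the guard door, a hood of white sheet steel with a clear roof, 200 x 200 mm, over the plate: roof top 132 mm above the bench, front and right sheets down to 37 mm. Upright hinge at the rear left. 0 = closed, grows clockwise from above (the handle sweeps towards the robot, then to the robot's left); end stop 1.75. Stays where left; friction 0.12 N m.
- guard_handle (a point): Grip point of the guard's handle, an upright black round post 24 mm thick and 46 mm tall on the roof; this point is on its axis, 30 mm above the roof (16 mm below its top). Axes turn with the guard, and equal the jig's when closed. 242 mm from the hinge axis.
- guard_hinge (a point): Point on the guard's vertical hinge axis, level with guard_handle.
- dial (a joint): Angle (rad) of the dividing plate with its knob. 0 = the stop where it starts, grows clockwise from above. A spring plunger drops into a scallop every 0.419 rad (24 deg): stops at 0, 0.419, 0.838, 1.257 (the third) and on to 2.1; end of travel 2.3. A step takes about 0.2 N m; past half way the plunger pulls the plate into the next stop.
- knob_grip (a point): Grip point of the knob, an upright black plastic bar 50 mm long, 16 mm thick, 40 mm tall, centred on the plate's axis, its top 102 mm above the bench, a white stripe on top of one end. The point is on the axis, 16 mm below the bar's top, 86 mm above the bench; x along the 50 mm, so the fingers close along y. At dial 0 its axes equal the jig's.
- tape_reel: Bystander: white sealing-tape reel, 64 mm across, 18 mm high, lying flat. Origin under its centre.
- coupling: Bystander: brass coupling, 38 mm thick, 55 mm high, upright. Origin under its centre.
- spanner: Bystander: steel spanner lying flat, origin near its middle.
- parts_bin: Bystander: grey open plastic bin of white fittings, 200 x 150 x 90 mm. Origin under its centre.
- tail (a point): Top of the brass radiator tail that stands on the plate 60 mm from its axis, 26 mm wide at its foot, 76 mm above the bench. It turns with the plate; at the third stop it stands right in front of the nose.
- nose (a point): Brass tip of the fixed dark nose at the jig's +x edge (nose 26 mm wide, 67 mm high); this point is 84 mm from the plate's axis along the jig's x, 63 mm above the bench.

How it is judged (in metres and radians):
On the way, in this order (a step that is already met when the one before it is completed fails the run):
1. the guard door is swung wide open (value of joint guard above 1.4 rad), for 0.1 s.
2. the knob has turned past the first stop (value of joint dial above 0.5 rad).
3. the knob is gripped and seated at the third stop (value of joint dial between 1.14 and 1.37 rad and contact force between the fingers and grip_bar above 3 N), for 0.3 s.
At the end, for the whole second after the job is handed in: The program ends holding: the guard is open past 1.35 rad, the dial rests within about 0.115 rad (6.5 deg) of the third stop (1.257), and the fingers grip the knob's bar with more than 3 N (all of step 3 and value of joint guard above 1.35 rad and velocity of joint dial between -0.1 and 0.1 rad/s); the arm keeps its last pose, push and grip.
It fails at once if the knob was turned on past the third stop, more than half way to the fourth (value of joint dial above 1.48 rad).
It fails at once if a bystander was moved by more than 30 mm (distance of any of tape_reel, coupling, spanner, parts_bin from where it was at the start of the episode above 0.03 m).
It also fails if it takes over 56 s, if anything falls off the work surface, if the arm or the gripper's body presses on something with over 40 N, if the wrist force passes 120 N, or if a joint passes its speed limit or range.

## Working session

There is one attempt and no reset: what is moved stays moved. The work goes in short steps, Python scripts to look and compute and a tool call to move; the robot and the scene stay as the last step left them, time stands still between calls to the robot, and variables do not carry over. Pictures are saved under pics/ and viewed, at most 10 in all, crops included, and the job is handed in when it is done.

Besides the shell and the picture viewer there is one more tool, called after "Emit:" as a command line: name --argument value ..., lists and objects as JSON in quotes. servo_tool: Moves the arm, as the interface text tells. Shift numbers are shares of 1000 mm and turn numbers shares of 180 degrees, none past 1 either way. Its arguments: {"type":"object","properties":{"rows":{"type":"array","items":{"type":"number","minimum":-1,"maximum":1}},"squeeze":{"type":"number"}},"required":["rows"]}

```bash
mkdir -p pics; cat > h.py <<'E'
import numpy as np, cv2
from scipy.spatial.transform import Rotation as R
from bench import env
def cam(name, st=None):
    i=env.camera_info(name); K=np.array(i["intrinsics"]); k1=i["k1"]
    if "mount" in i:
        M=np.array(i["mount"]); T=np.eye(4); T[:3,:3]=R.from_quat(st["eef_rot"]).as_matrix(); T[:3,3]=st["ee_pos"]
        W=np.linalg.inv(T@M)
    else:
        W=np.eye(4); W[:3,:3]=cv2.Rodrigues(np.array(i["rvec"],float))[0]; W[:3,3]=np.ravel(i["tvec"])
    return K,k1,W
def ray(c,xy):
    K,k1,W=c
    s=cv2.undistortPoints(np.array([[xy]],float),K,np.array([k1,0,0,0.]))[0,0]
    Rm=W[:3,:3]; o=-Rm.T@W[:3,3]; d=Rm.T@np.array([s[0],s[1],1]); return o,d/np.linalg.norm(d)
def tri(rays):
    A=sum(np.eye(3)-np.outer(d,d) for o,d in rays); b=sum((np.eye(3)-np.outer(d,d))@o for o,d in rays)
    p=np.linalg.solve(A,b); return p,[np.linalg.norm(np.cross(p-o,d)) for o,d in rays]
def atz(r,z): o,d=r; return o+d*(z-o[2])/d[2]
def proj(c,p):
    K,k1,W=c; q=W[:3,:3]@np.asarray(p,float)+W[:3,3]; x,y=q[:2]/q[2]; f=1+k1*(x*x+y*y)
    return (K@[x*f,y*f,1])[:2]
E
python3 - <<'E'
from h import *
np.set_printoptions(precision=1,suppress=True)
for n in ["scene","top"]:
    im=env.read_camera(n); cv2.imwrite(f"pics/{n}0.png",im[:,:,::-1])
    for q in ["guard_handle","guard_hinge","knob_grip","tail","nose","jig","tape_reel","coupling","spanner","parts_bin"]:
        r=env.tip_of(q,n)[:2]
        print(n,q,[(np.round(a["xy"]),round(a["conf"],2)) for a in r])
print(env.state())
E
```

```text
scene guard_handle [(array([285., 205.]), 0.78)]
scene guard_hinge [(array([366., 226.]), 0.72), (array([252., 220.]), 0.55)]
scene knob_grip [(array([310., 235.]), 0.77)]
scene tail [(array([330., 237.]), 0.6)]
scene nose [(array([319., 258.]), 0.57)]
scene jig [(array([308., 259.]), 0.7)]
scene tape_reel [(array([249., 218.]), 0.46)]
scene coupling [(array([176., 296.]), 0.54)]
scene spanner [(array([181., 257.]), 0.6)]
scene parts_bin [(array([433., 203.]), 0.97)]
top guard_handle [(array([348., 197.]), 0.97)]
top guard_hinge [(array([299., 134.]), 0.57)]
top knob_grip [(array([330., 181.]), 0.44)]
top tail []
top nose [(array([334., 153.]), 0.8)]
top jig [(array([334., 180.]), 0.88)]
top tape_reel [(array([357., 263.]), 0.6)]
top coupling [(array([452., 189.]), 0.54)]
top spanner [(array([437., 241.]), 0.58), (array([332., 150.]), 0.23)]
top parts_bin [(array([335., 148.]), 0.66), (array([165., 196.]), 0.57)]
{'clock': 1.1, 'joint_pos': array([ 1.1,  0.4,  0. ,  1.6, -0. ,  1.1, -0.1]), 'joint_velocities': array([-0.,  0., -0.,  0.,  0.,  0.,  0.]), 'joint_efforts': array([  0. , -66.8,   1. , -31.5,  -0.1,   0. ,   0. ]), 'ee_pos': array([ 207.1, -589.7,  226.7]), 'eef_rot': array([ 1. ,  0.2, -0. ,  0. ]), 'force': array([ 0.7,  0.2, -0.9]), 'torque': array([-0.1, -0. ,  0. ]), 'grasp_force': 0.0, 'opening': 91.99840684812703}
```

View pics/scene0.png

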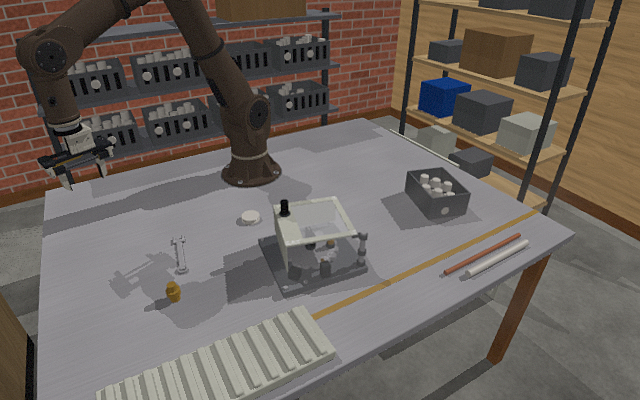

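View pics/top0.png

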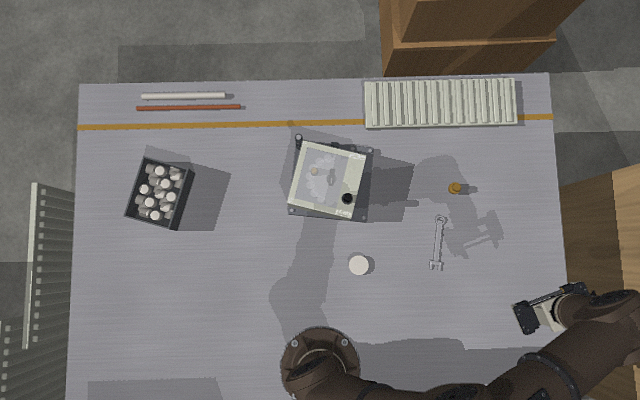

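```bash
python3 - <<'E'
from h import *
np.set_printoptions(precision=3,suppress=True)
s=cam("scene");t=cam("top")
for q,a,b in [("handle",(285,205),(348,197)),("hinge",(366,226),(299,134)),("knob",(310,235),(330,181)),("nose",(319,258),(334,153)),("jig",(308,259),(334,180))]:
    print(q,*tri([ray(s,a),ray(t,b)]))
for q,b in [("reel",(357,263)),("coup",(452,189)),("span",(437,241)),("bin",(165,196))]: print(q,atz(ray(t,b),0))
for c in (s,t): print(-c[2][:3,:3].T@c[2][:3,3])
st=env.state();print(st["eef_rot"],R.from_quat(st["eef_rot"]).as_matrix(), env.camera_info("wrist"))
E
```

```text
handle [522.634 -91.417 162.589] [np.float64(1.9675841706304475), np.float64(1.9675841706304258)]
hinge [720.323  52.124 160.06 ] [np.float64(3.1485674934201637), np.float64(3.148567493420249)]
knob [585.88  -43.165  75.974] [np.float64(0.8023447688378035), np.float64(0.8023447688377002)]
nose [677.221 -62.044  64.554] [np.float64(2.8010132888471855), np.float64(2.801013288847263)]
jig [601.241 -59.381   0.49 ] [np.float64(0.673547753359585), np.float64(0.673547753359551)]
reel [ 324.788 -127.464    0.   ]
coup [ 561.687 -450.119    0.   ]
span [ 390.939 -391.256    0.   ]
bin [559.707 503.56    0.   ]
[1359.809 -474.245  774.292]
[ 340.474    8.892 1573.971]
[ 0.986  0.168 -0.     0.   ] [[ 0.944  0.331 -0.   ]
 [ 0.331 -0.944 -0.   ]
 [-0.     0.    -1.   ]] {'intrinsics': array([[296.447,   0.   , 321.639],
       [  0.   , 296.447, 200.472],
       [  0.   ,   0.   ,   1.   ]]), 'k1': -0.04106584166047947, 'mount': array([[  -0.   ,   -0.951,   -0.308,   84.191],
       [   1.   ,   -0.   ,   -0.001,    0.869],
       [   0.   ,   -0.308,    0.951, -157.993],
       [   0.   ,    0.   ,    0.   ,    1.   ]])}
```

Both views show the closed white hood. The handle is at scene (285,205) and top (348,197), and the hinge post is at about top (298,140). The reel at top (357,263) and the spanner at top (437,241) are clear of the door's swing. I'll move over the handle for a closer look.

Emit:
servo_tool --rows '[0.441,-0.373,-0.043,0,0,-0.393,1,0.441,-0.373,-0.043,0,0,-0.393,1,0.441,-0.373,-0.043,0,0,-0.393,1,0.441,-0.373,-0.043,0,0,-0.393,1,0.441,-0.373,-0.043,0,0,-0.393,1,0.441,-0.373,-0.043,0,0,-0.393,1,0.441,-0.373,-0.043,0,0,-0.393,1,0.441,-0.373,-0.043,0,0,-0.393,1,0.441,-0.373,-0.043,0,0,-0.393,1,0.441,-0.373,-0.043,0,0,-0.393,1,0.441,-0.373,-0.043,0,0,-0.393,1,0.441,-0.373,-0.043,0,0,-0.393,1]'

```text
clock: 2.6
ee_pos: [498.8, -93.7, 269.4]
eef_rot: [0.707, 0.707, -0.001, 0.0]
force: [-0.9, -1.2, -0.1]
opening: 91.8
grasp_force: 0.0
```

```bash
cat > w.py <<'E'
from h import *
import sys
np.set_printoptions(precision=3,suppress=True)
def look(tag,qs):
    st=env.state(); im=env.read_camera("wrist"); cv2.imwrite(f"pics/w{tag}.png",im[:,:,::-1]); c=cam("wrist",st)
    m=st; M=R.from_quat(m["eef_rot"]).as_matrix()
    print("clock",m["clock"],"tcp",m["ee_pos"],"x axis",M[:,0],"z",M[:,2],"j",m["joint_pos"],"F",m["force"],m["opening"],m["grasp_force"])
    out={}
    for q,z in qs:
        for a in env.tip_of(q,"wrist")[:2]:
            out.setdefault(q,ray(c,a["xy"])); print(q,np.round(a["xy"]),round(a["conf"],2),"at z",z,atz(ray(c,a["xy"]),z))
    return c,out
E
python3 - <<'E'
from w import *
look("1",[("guard_handle",162),("guard_hinge",162),("knob_grip",86),("nose",63),("jig",0)])
E
```

```text
clock 2.6 tcp [498.812 -93.674 269.444] x axis [ 0.001  1.    -0.001] z [-0.001 -0.001 -1.   ] j [ 0.481  0.254 -0.495  1.758  0.131  1.163 -0.054] F [-0.886 -1.223 -0.063] 91.77864003064838 0.0
guard_handle [346. 197.] 0.97 at z 162 [521.607 -92.98  162.   ]
knob_grip [347. 196.] 0.31 at z 86 [ 530.    -115.844   86.   ]
jig [391. 132.] 0.93 at z 0 [596.77  -47.722   0.   ]
```

Emit:
servo_tool --rows '[0.0015,0.023,0,0,0,0,1,0.0015,0.023,0.04,0,0,0,1,0.0015,0.023,0.075,0,0,0,1,0.0015,0.023,0.105,0,0,0,1,0.0015,0.023,0.122,0,0,0,1,0.0015,0.023,0.124,0,0,0,1,0.0015,0.023,0.124,0,0,0,-1,0.0015,0.023,0.124,0,0,0,-1,0.0015,0.023,0.124,0,0,0,-1,0.0015,0.023,0.124,0,0,0,-1,0.0015,0.023,0.124,0,0,0,-1,0.0015,0.023,0.124,0,0,0,-1]' --squeeze 20

```text
clock: 4.4
ee_pos: [522.6, -90.1, 145.7]
eef_rot: [0.707, 0.708, -0.0, 0.0]
force: [-0.3, 0.2, -0.3]
opening: 35.9
grasp_force: 0.0
```

```bash
python3 - <<'E'
from w import *
s=env.state();p=s["ee_pos"];print(p,s["opening"],s["grasp_force"],s["force"])
for H in [(720.3,52.1)]:
    v=p[:2]-H; print("r",np.hypot(*v)); v*=1; a0=np.arctan2(v[1],v[0]); r=np.hypot(*v)
    for k in range(1,25):
        a=a0-k*0.0675; q=np.array(H)+r*np.array([np.cos(a),np.sin(a)])-p[:2]
        print(k, "tool x,y", np.round(q[[1,0]]/1000,3))
E
```

```text
[522.612 -90.137 145.747] 35.874987905044875 0.0 [-0.251  0.191 -0.298]
r 243.54045975176362
1 tool x,y [ 0.014 -0.009]
2 tool x,y [ 0.028 -0.017]
3 tool x,y [ 0.043 -0.025]
4 tool x,y [ 0.058 -0.031]
5 tool x,y [ 0.073 -0.036]
6 tool x,y [ 0.089 -0.04 ]
7 tool x,y [ 0.106 -0.043]
8 tool x,y [ 0.122 -0.045]
9 tool x,y [ 0.138 -0.046]
10 tool x,y [ 0.155 -0.046]
11 tool x,y [ 0.171 -0.044]
12 tool x,y [ 0.187 -0.042]
13 tool x,y [ 0.203 -0.038]
14 tool x,y [ 0.219 -0.033]
15 tool x,y [ 0.235 -0.028]
16 tool x,y [ 0.25  -0.021]
17 tool x,y [ 0.264 -0.013]
18 tool x,y [ 0.278 -0.005]
19 tool x,y [0.291 0.005]
20 tool x,y [0.304 0.016]
21 tool x,y [0.316 0.027]
22 tool x,y [0.327 0.039]
23 tool x,y [0.337 0.052]
24 tool x,y [0.347 0.065]
```

Emit:
servo_tool --rows '[0,0,0,0,0,0,-1,0,0,0,0,0,0,-1,0,0,0,0,0,0,-1,0,0,0,0,0,0,-1,0.014,-0.009,0,0,0,0,-1,0.028,-0.017,0,0,0,0,-1,0.043,-0.025,0,0,0,0,-1,0.058,-0.031,0,0,0,0,-1,0.073,-0.036,0,0,0,0,-1,0.089,-0.04,0,0,0,0,-1,0.106,-0.043,0,0,0,0,-1,0.122,-0.045,0,0,0,0,-1]'

```text
clock: 5.9
ee_pos: [475.5, 32.8, 145.4]
eef_rot: [0.706, 0.708, -0.001, -0.001]
force: [-6.6, -2.7, 3.6]
opening: 23.1
grasp_force: 20.0
```

Emit:
servo_tool --rows '[0.016,-0.001,0,0,0,0,-1,0.033,-0.001,0,0,0,0,-1,0.049,0.001,0,0,0,0,-1,0.065,0.003,0,0,0,0,-1,0.081,0.007,0,0,0,0,-1,0.097,0.012,0,0,0,0,-1,0.113,0.017,0,0,0,0,-1,0.128,0.024,0,0,0,0,-1,0.142,0.032,0,0,0,0,-1,0.156,0.04,0,0,0,0,-1,0.169,0.05,0,0,0,0,-1,0.182,0.061,0,0,0,0,-1]'

```text
clock: 7.4
ee_pos: [530.8, 223.2, 145.5]
eef_rot: [0.703, 0.711, -0.0, -0.006]
force: [-21.8, 16.6, 4.2]
opening: 16.5
grasp_force: 20.3
```

```bash
python3 - <<'E'
from w import *
r=[]
ims=[]
for n in ["scene","top"]:
    im=env.read_camera(n); ims.append(im)
    for q in ["guard_handle","guard_hinge"]:
        a=env.tip_of(q,n)[:1]; print(n,q,[(x["xy"],x["conf"]) for x in a])
        if a: print(atz(ray(cam(n),a[0]["xy"]),162))
cv2.imwrite("pics/c2.png",np.vstack([cv2.resize(ims[0][120:320,200:500],(750,500))[:, :,::-1][:300] if 0 else cv2.resize(ims[0][140:300,220:480],(480,295)),cv2.resize(ims[1][90:260,200:476],(480,295))])[:,:,::-1])
c,o=look("2",[("guard_handle",162)])
E
```

```text
scene guard_handle [([368.0, 177.5], 0.84)]
[513.834 217.281 162.   ]
scene guard_hinge [([364.3, 224.5], 0.6)]
[715.695  53.584 162.   ]
top guard_handle [([331.5, 180.6], 0.64)]
[572.548 -45.372 162.   ]
top guard_hinge [([294.2, 132.8], 0.97)]
[722.067  63.943 162.   ]
clock 7.7 tcp [531.089 223.751 145.544] x axis [-0.011  1.     0.009] z [-0.008  0.009 -1.   ] j [-0.11   0.497 -0.528  1.756  0.281  0.968 -0.735] F [-20.987  18.396   2.519] 16.395638754501253 20.867136418819427
guard_handle [322. 294.] 0.69 at z 162 [531.969 205.928 162.   ]
```

View pics/c2.png

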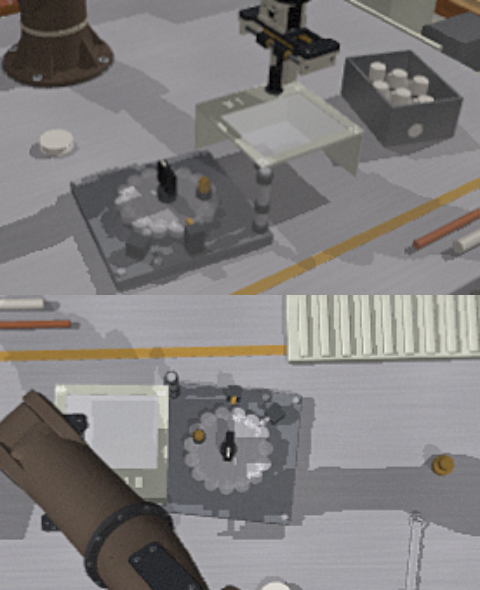

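View pics/w2.png

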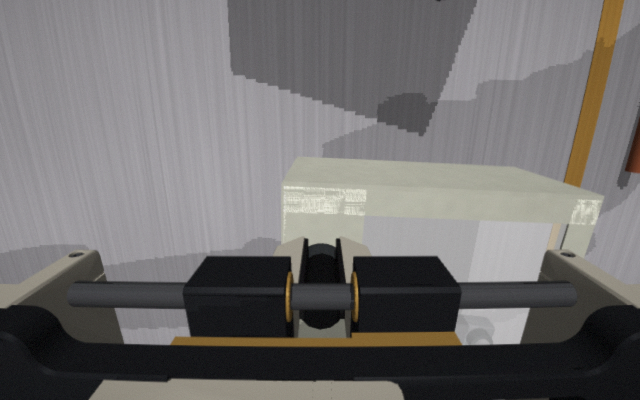

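The composite shows the door about three quarters open, at roughly 1.31 rad. In the wrist view the post is squeezed to the rear edge of the pads at (322,294), so it has slipped in the grip. I'll open, re-centre on the post with the closing line along the swing, and grip again.

Emit:
servo_tool --rows '[0,0,0,0,0,0,0.4,0,0,0,0,0,0,0.4,0,0,0,0,0,0,0.4,0,0,0,0,0,0,0.4,-0.006,-0.006,0,0,0,0,0.4,-0.006,-0.006,0,0,0,-0.056,0.4,-0.006,-0.006,0,0,0,-0.112,0.4,-0.006,-0.006,0,0,0,-0.17,0.4,-0.006,-0.006,0,0,0,-0.226,0.4,-0.006,-0.006,0,0,0,-0.282,0.4,-0.006,-0.006,0,0,0,-0.282,-1,-0.006,-0.006,0,0,0,-0.282,-1]' --squeeze 20

```text
clock: 9.3
ee_pos: [532.2, 207.5, 145.7]
eef_rot: [0.337, 0.941, -0.0, 0.0]
force: [0.2, -0.1, 0.7]
opening: 49.0
grasp_force: 0.0
```

Emit:
servo_tool --rows '[0,0,0,0,0,0,-1,0,0,0,0,0,0,-1,0,0,0,0,0,0,-1,0,0,0,0,0,0,-1,0,0,0,0,0,0,-1]'

```text
clock: 9.93
ee_pos: [532.0, 208.0, 145.7]
eef_rot: [0.335, 0.942, 0.0, -0.0]
force: [-1.0, 0.2, 0.7]
opening: 23.4
grasp_force: 20.0
```

```bash
python3 - <<'E'
from w import *
look("3",[("guard_handle",162)])
E
```

```text
clock 9.925 tcp [532.042 208.016 145.725] x axis [-0.775  0.631  0.   ] z [-0.  0. -1.] j [ 0.048  0.539 -0.736  1.761  0.42   1.006  0.039] F [-0.999  0.217  0.701] 23.362528935069363 20.000031888484955
guard_handle [320. 266.] 0.93 at z 162 [531.863 207.257 162.   ]
```

Emit:
servo_tool --rows '[0,0.012,0,0,0,0.016,-1,-0.001,0.024,0,0,0,0.032,-1,-0.003,0.036,0,0,0,0.048,-1,-0.005,0.048,0,0,0,0.064,-1,-0.0075,0.06,0,0,0,0.08,-1,-0.0075,0.06,0,0,0,0.08,-1,-0.0075,0.06,0,0,0,0.08,-1]'

```text
clock: 10.9
ee_pos: [576.5, 248.6, 145.8]
eef_rot: [0.451, 0.893, -0.0, 0.001]
force: [4.0, -4.1, 0.1]
opening: 23.7
grasp_force: 20.0
```

```bash
python3 - <<'E'
from w import *
look("4",[("guard_handle",162)])
st=env.state()
for n in ["scene","top"]:
    env.read_camera(n)
    for q,z in [("guard_handle",162),("guard_hinge",162),("knob_grip",86),("nose",63),("tail",76),("jig",0)]:
        a=env.tip_of(q,n)[:1]; print(n,q,[(x["xy"],round(x["conf"],2),atz(ray(cam(n),x["xy"]),z)) for x in a])
E
```

```text
clock 10.9 tcp [576.481 248.604 145.77 ] x axis [-0.594  0.804 -0.001] z [ 0.001 -0.001 -1.   ] j [-0.07   0.6   -0.648  1.622  0.404  1.057 -0.2  ] F [ 4.044 -4.07   0.118] 23.655346527537738 20.00001221895218
guard_handle [323. 266.] 0.67 at z 162 [577.174 248.776 162.   ]
scene guard_handle [([385.9, 182.1], 0.72, array([566.736, 249.135, 162.   ]))]
scene guard_hinge [([364.8, 228.3], 0.91, array([730.088,  44.648, 162.   ]))]
scene knob_grip [([312.1, 238.3], 0.97, array([613.726, -50.955,  86.   ]))]
scene nose [([318.8, 260.6], 0.94, array([683.569, -69.687,  63.   ]))]
scene tail [([331.0, 234.5], 0.78, array([615.533,  12.625,  76.   ]))]
scene jig [([308.6, 256.4], 0.6, array([591.647, -51.133,  -0.   ]))]
top guard_handle []
top guard_hinge [([299.5, 135.9], 0.82, array([712.056,  48.027, 162.   ]))]
top knob_grip [([331.0, 175.9], 0.97, array([600.127, -47.114,  86.   ]))]
top nose [([334.3, 150.9], 0.87, array([685.804, -60.804,  63.   ]))]
top tail [([313.8, 169.6], 0.6, array([623.505,   6.819,  76.   ]))]
top jig [([331.3, 179.7], 0.62, array([602.236, -51.011,   0.   ]))]
```

Emit:
servo_tool --rows '[0,0,0,0,0,0,1,0,0,0,0,0,0,1,0,0,0,0,0,0,1,0,0,0,0,0,0,1,0,0,-0.06,0,0,0,1,0,0,-0.114,0,0,0,1,-0.255,-0.157,-0.114,0,0,-0.253,1,-0.255,-0.157,-0.114,0,0,-0.253,1,-0.255,-0.157,-0.114,0,0,-0.253,1,-0.255,-0.157,-0.114,0,0,-0.253,1,-0.255,-0.157,-0.114,0,0,-0.253,1,-0.255,-0.157,-0.114,0,0,-0.253,1]'

```text
clock: 13.2
ee_pos: [601.2, -54.7, 258.9]
eef_rot: [0.074, 0.997, -0.001, -0.0]
force: [0.2, 0.9, 0.1]
opening: 91.6
grasp_force: 0.0
```

Emit:
servo_tool --rows '[0,0,0,0,0,0,1,0,0,0,0,0,0,1]'

```text
clock: 13.45
ee_pos: [600.9, -46.7, 260.0]
eef_rot: [0.069, 0.998, 0.0, 0.0]
force: [-0.1, -0.9, 0.0]
opening: 91.9
grasp_force: 0.0
```

```bash
python3 - <<'E'
from w import *
look("5",[("knob_grip",86),("nose",63),("tail",76),("jig",0),("guard_hinge",162)])
E
```

```text
clock 13.45 tcp [600.934 -46.693 259.996] x axis [-0.991  0.137 -0.   ] z [ 0.     0.001 -1.   ] j [ 0.551  0.509 -0.854  1.532  0.393  1.28   1.08 ] F [-0.092 -0.873  0.02 ] 91.86125735330423 0.0
knob_grip [318. 178.] 0.92 at z 86 [596.725 -50.543  86.   ]
nose [320. 236.] 0.76 at z 63 [680.888 -60.224  63.   ]
nose [ 49. 177.] 0.15 at z 63 [ 553.558 -391.132   63.   ]
tail [366. 193.] 0.7 at z 76 [626.046   3.654  76.   ]
jig [320. 162.] 0.69 at z 0 [594.524 -48.986   0.   ]
```

View pics/w5.png

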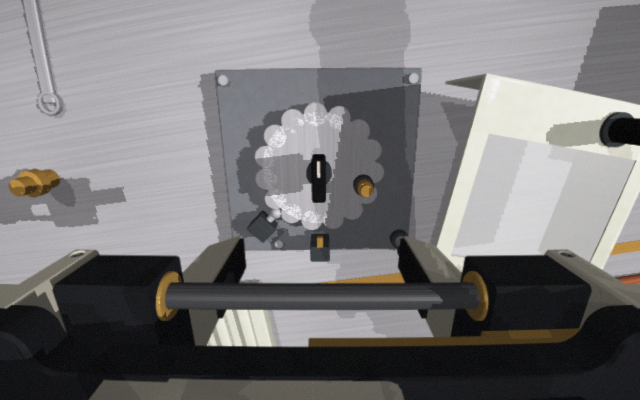

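```bash
python3 - <<'E'
from w import *
st=env.state(); c=cam("wrist",st); s=cam("scene");t=cam("top")
print("knob",*tri([ray(s,(312.1,238.3)),ray(t,(331,175.9)),ray(c,(318,178))]))
print("nose",*tri([ray(s,(318.8,260.6)),ray(t,(334.3,150.9)),ray(c,(320,236))]))
print("tail",*tri([ray(s,(331,234.5)),ray(t,(313.8,169.6)),ray(c,(366,193))]))
im=cv2.imread("pics/w5.png")
m=((im.max(2)<45)).astype(np.uint8); m[:, :300]=0; m[:,336:]=0; m[:148]=0; m[208:]=0
n,l,sts,cen=cv2.connectedComponentsWithStats(m); print(sts,cen)
ys,xs=np.nonzero(m); 
for y in range(150,208,5): print(y,xs[ys==y].min(initial=999),xs[ys==y].max(initial=0))
print([atz(ray(c,p),102) for p in [(317,155),(319,202)]])
print([atz(ray(c,p),22) for p in [(217,70),(420,68),(229,250),(413,250)]])
cv2.imwrite("pics/w5c.png",cv2.resize(im[130:270,220:420],(800,560),interpolation=cv2.INTER_CUBIC))
E
```

```text
knob [601.634 -48.452  76.159] [np.float64(3.802738303839948), np.float64(0.9903882139772671), np.float64(4.767207968218548)]
nose [682.906 -63.64   59.845] [np.float64(4.84970901573202), np.float64(4.457668246834217), np.float64(1.9018186708847207)]
tail [623.348   4.901  83.542] [np.float64(2.300534739642297), np.float64(2.296042132762763), np.float64(4.033690538274562)]
[[     0      0    640    400 255393]
 [   307    155     19     47    607]] [[319.505 199.551]
 [317.558 178.236]]
150 999 0
155 313 323
160 312 324
165 309 325
170 308 325
175 308 325
180 309 325
185 313 325
190 313 325
195 313 324
200 313 324
205 999 0
[array([568.481, -49.09 , 102.   ]), array([621.036, -54.438, 102.   ])]
[array([ 458.377, -160.02 ,   22.   ]), array([491.145,  89.934,  22.   ]), array([ 702.814, -202.335,   22.   ]), array([740.844,  69.248,  22.   ])]
```

View pics/w5c.png

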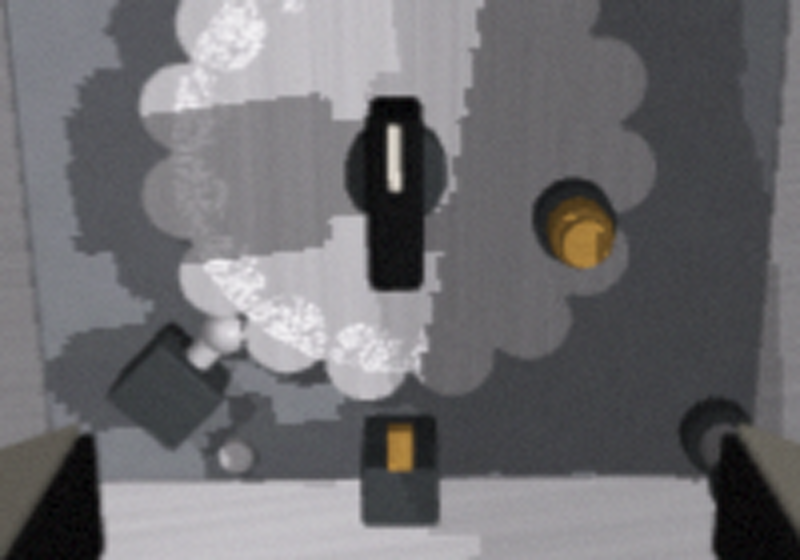

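The knob bar runs from wrist (318,155) to (319,202), stripe end towards the robot. The tail is at (366,193) and the nose at (320,236). I'll narrow the fingers so they miss the tail, come down part way and measure again.

Emit:
servo_tool --rows '[0,0,0.04,0,0,0,-0.17,0,0,0.08,0,0,0,-0.17,0,0,0.11,0,0,0,-0.17,0,0,0.11,0,0,0,-0.17,0,0,0.11,0,0,0,-0.17,0,0,0.11,0,0,0,-0.17,0,0,0.11,0,0,0,-0.17]'

```text
clock: 14.62
ee_pos: [601.6, -48.7, 150.8]
eef_rot: [0.07, 0.998, -0.0, 0.001]
force: [-0.1, 0.2, 0.3]
opening: 38.6
grasp_force: 0.0
```

```bash
python3 - <<'E'
from w import *
look("6",[("knob_grip",86),("nose",63),("tail",76),("jig",0)])
im=cv2.imread("pics/w6.png")
cv2.imwrite("pics/w6c.png",cv2.resize(im[100:400,170:470],(600,600),interpolation=cv2.INTER_CUBIC))
E
```

```text
clock 14.625 tcp [601.615 -48.652 150.796] x axis [-0.99   0.139 -0.002] z [ 0.002 -0.    -1.   ] j [ 0.523  0.603 -0.804  1.673  0.484  1.074  1.002] F [-0.075  0.188  0.251] 38.57508691830172 0.0
knob_grip [321. 208.] 0.88 at z 86 [596.725 -49.019  86.   ]
nose [326. 283.] 0.91 at z 63 [680.95 -56.45  63.  ]
tail [385. 224.] 0.7 at z 76 [622.355   2.441  76.   ]
jig [320. 178.] 0.94 at z 0 [593.219 -50.317   0.   ]
```

View pics/w6c.png

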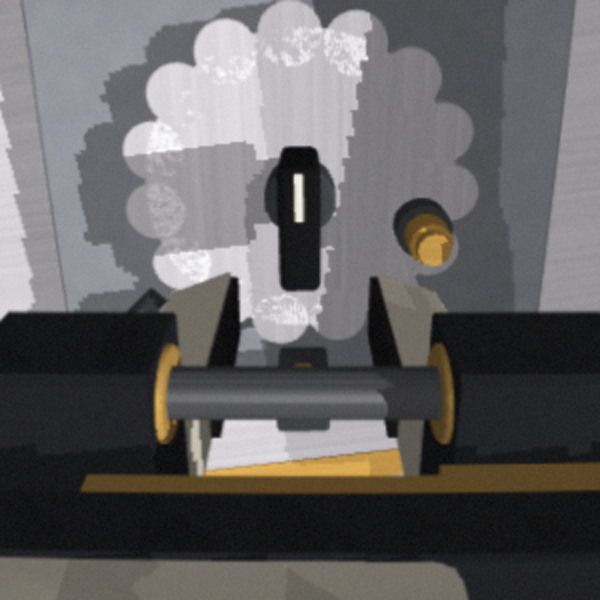

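```bash
python3 - <<'E'
from w import *
st=env.state(); c=cam("wrist",st)
a,b=[atz(ray(c,p),102) for p in [(320,183),(320.3,245)]]
M=R.from_quat(st["eef_rot"]).as_matrix()
print(a,b,(a+b)/2,np.linalg.norm(b-a),np.degrees(np.arctan2(*(b-a)[1::-1])))
for p in [(a+b)/2,[596.7,-49,86],[598,-50,86]]: print(M.T@(np.array(p)-st["ee_pos"]))
E
```

```text
[571.456 -46.29  102.   ] [620.037 -52.995 102.   ] [595.747 -49.643 102.   ] 49.04146122969305 -7.858394382097245
[ 5.169 -1.638 47.893]
[ 4.318 -0.868 63.893]
[ 2.891 -1.677 63.893]
```

The top of the bar spans wrist (320,183) to (320,245), lined up with the fingers. I'll go down and grip it.

Emit:
servo_tool --rows '[0.004,-0.0013,0.01,0,0,0,-0.17,0.004,-0.0013,0.04,0,0,0,-0.17,0.004,-0.0013,0.065,0,0,0,-0.17,0.004,-0.0013,0.08,0,0,0,-0.17,0.004,-0.0013,0.084,0,0,0,-0.17,0.004,-0.0013,0.084,0,0,0,-0.17,0.004,-0.0013,0.084,0,0,0,-1,0.004,-0.0013,0.084,0,0,0,-1,0.004,-0.0013,0.084,0,0,0,-1,0.004,-0.0013,0.084,0,0,0,-1,0.004,-0.0013,0.084,0,0,0,-1]' --squeeze 35

```text
clock: 16.25
ee_pos: [597.2, -49.8, 66.2]
eef_rot: [0.07, 0.998, -0.0, 0.0]
force: [-0.9, -2.2, 4.8]
opening: 16.0
grasp_force: 35.0
```

```bash
python3 - <<'E'
from w import *
look("7",[])
print(env.state()["torque"])
E
```

```text
clock 16.25 tcp [597.183 -49.76   66.198] x axis [-0.99   0.139 -0.001] z [ 0.001 -0.001 -1.   ] j [ 0.487  0.689 -0.744  1.761  0.573  0.921  0.929] F [-0.92  -2.186  4.801] 16.017092944905 34.98429358005524
[-0.315  0.107  0.317]
```

Emit:
servo_tool --rows '[0,0,0,0,0,0.022,-1,0,0,0,0,0,0.044,-1,0,0,0,0,0,0.067,-1,0,0,0,0,0,0.089,-1,0,0,0,0,0,0.111,-1,0,0,0,0,0,0.133,-1,0,0,0,0,0,0.133,-1,0,0,0,0,0,0.133,-1]'

```text
clock: 17.3
ee_pos: [597.3, -49.8, 66.2]
eef_rot: [0.275, 0.962, -0.0, 0.0]
force: [-0.7, -3.1, 5.9]
opening: 15.7
grasp_force: 34.8
```

```bash
cat > ck.py <<'E'
from w import *
s=env.state(); x=R.from_quat(s["eef_rot"]).as_matrix()[:,0]
print(s["clock"],s["ee_pos"],"turned",172.0-np.degrees(np.arctan2(x[1],x[0])),s["force"],s["torque"],s["opening"],s["grasp_force"],"j7",s["joint_pos"][6])
E
python3 ck.py
```

```text
17.3 [597.262 -49.841  66.19 ] turned 23.890096704208815 [-0.741 -3.076  5.883] [-0.473  0.004 -0.008] 15.708039564858899 34.8010790348053 j7 0.5772382821926018
```

Emit:
servo_tool --rows '[0,0,0,0,0,0.022,-1,0,0,0,0,0,0.044,-1,0,0,0,0,0,0.067,-1,0,0,0,0,0,0.089,-1,0,0,0,0,0,0.111,-1,0,0,0,0,0,0.133,-1,0,0,0,0,0,0.133,-1,0,0,0,0,0,0.133,-1]'

```text
clock: 18.3
ee_pos: [597.2, -49.9, 66.2]
eef_rot: [0.468, 0.884, -0.0, 0.0]
force: [-1.1, -2.9, 7.0]
opening: 16.1
grasp_force: 34.8
```

```bash
python3 ck.py
```

```text
18.3 [597.246 -49.853  66.181] turned 47.8345919513209 [-1.106 -2.891  7.024] [-0.555  0.112 -0.061] 16.081803521429112 34.79236543178558 j7 0.22745996457259549
```

Emit:
servo_tool --rows '[0,0,0,0,0,0.022,-1,0,0,0,0,0,0.044,-1,0,0,0,0,0,0.067,-1,0,0,0,0,0,0.089,-1,0,0,0,0,0,0.111,-1,0,0,0,0,0,0.133,-1,0,0,0,0,0,0.134,-1,0,0,0,0,0,0.134,-1,0,0,0,0,0,0.134,-1,0,0,0,0,0,0.134,-1,0,0,0,0,0,0.134,-1,0,0,0,0,0,0.134,-1]'

```text
clock: 19.8
ee_pos: [597.2, -49.9, 66.1]
eef_rot: [0.643, 0.766, 0.0, 0.0]
force: [-1.2, -2.1, 5.7]
opening: 16.5
grasp_force: 34.7
```

```bash
python3 ck.py; python3 - <<'E'
from w import *
ims=[env.read_camera(n) for n in ["scene","top"]]
cv2.imwrite("pics/c8.png",np.vstack([cv2.resize(ims[0][140:300,220:480],(480,295)),cv2.resize(ims[1][90:260,200:476],(480,295))])[:,:,::-1])
E
```

```text
19.8 [597.227 -49.917  66.148] turned 71.95835757612942 [-1.242 -2.058  5.742] [-0.555  0.165 -0.158] 16.529663761510516 34.70217704772949 j7 -0.12247007907477901
```

View pics/c8.png

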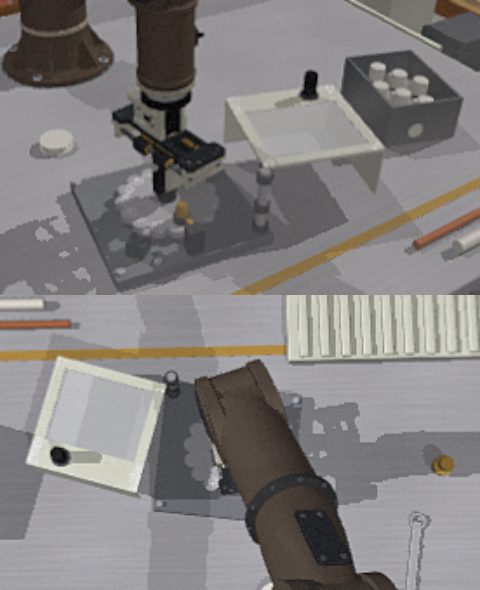

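```bash
python3 - <<'E'
from w import *
c=cam("scene"); a=np.radians(-7.9); C=np.array([597.2,-49.9])
for ang in (-8,-4,0,4,8,24):
    b=a+np.radians(ang); print(ang,proj(c,[*(C+60*np.array([np.cos(b),np.sin(b)])),76]))
print("nose",proj(c,[*(C+84*np.array([np.cos(a),np.sin(a)])),63]))
im=env.read_camera("scene")
for q in ["tail","nose"]: print(q,env.tip_of(q,"scene")[:2])
cv2.imwrite("pics/s9.png",cv2.resize(im[220:275,290:360],(770,600),interpolation=cv2.INTER_CUBIC)[:,:,::-1])
E
python3 ck.py
```

```text
-8 [314.65  250.768]
-4 [316.08  250.495]
0 [317.475 250.158]
4 [318.827 249.758]
8 [320.128 249.299]
24 [324.697 246.928]
nose [320.767 258.931]
tail [{'xy': [316.9, 248.9], 'conf': 0.7}]
nose [{'xy': [321.7, 255.9], 'conf': 0.72}]
20.05 [597.222 -49.961  66.168] turned 71.9608604527517 [-1.381 -3.15   6.918] [-0.586  0.139 -0.14 ] 15.775080546860835 34.702080488204956 j7 -0.12247922933293971
```

View pics/s9.png

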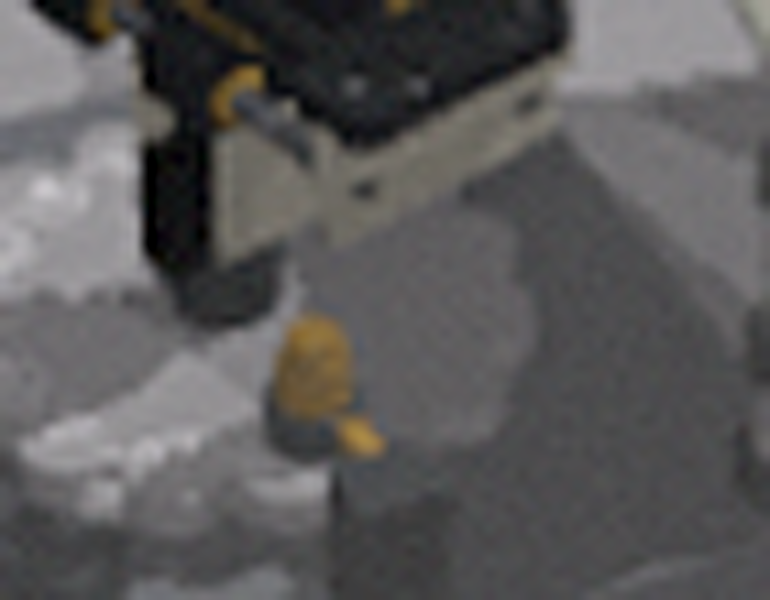

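The tail's top is at about scene (319,250) and the nose tip at about (323,260). That matches the third stop to within a degree or two, so I'm handing in.

```bash
python3 -c "
from bench import env
print(env.sign_off())"
```

```text
the job is handed in; nothing more can be done
None
```

I opened the guard door to about 1.58 rad and turned the knob three clicks to the third stop (measured 72°), then handed the job in with the fingers still gripping it at about 35 N; no verdict came back.

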